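# Feed a roller blank up the gutter and turn the keeper behind it

## Robot

A 7-joint arm with a two-finger parallel gripper is mounted at the origin on the work surface. World frame = base frame: x ahead of the robot, y to its left, z up, the work surface at z = 0. Lengths are in m, angles in degrees, forces in N, time in s.
With the tool pointing down it reaches from about 0.4 to 0.875 m from the base axis. Payload 6.5 kg.
Tool frame: the origin (TCP) lies midway between the tips of the shut fingers; the grasp point (between the pads) lies pinch_z behind it (pinch_z is the distance from the TCP to the grasp point, in m); z points along the fingers, y is the line along which they close (so a half turn about z gives the same grasp; the last joint's range is limited). The gripper opens to 88 mm and grips with 3 to 60 N. Pads are 18 mm wide; open, the fingers measure 123 mm over their backs; the gripper's body (75 mm by 187 mm) begins 45 mm behind the grasp point.
Start: joints at [65.592, 30.733, -0.252, 88.115, 0.149, 61.152, -4.079], TCP at [0.229, -0.608, 0.239] pointing down, gripper open.
Joint ranges: [-154.64, 154.64], [-21.42, 123.67], [-72.66, 72.17], [13.99, 137.28], [-74.86, 254.86], [10.95, 109.41], [-158.01, 158.01]. Speed limits (degrees/s): [136.94, 136.94, 180, 180, 180, 180, 180].

## Interface

Orientations are given as [roll, pitch, yaw] about the fixed x, y, z axes, in that order (R = Rz(yaw) Ry(pitch) Rx(roll)).
In Python, from plant import * gives the robot as it stands.
- The arm moves only by the tool jog_arm, never from a script. Its argument "targets" is a list of rows, each an object with "linear": the shift along the world's x, y, z in mm, a list of three; "turn": the turn about the world's z in degrees. A call has 1 to 5 rows; each row shifts and turns the commanded pose from where the row before left it; what a row does not reach is not made up. A row lasts 1/10 s, in which the tool goes at most 50 mm and 8.59 degrees, less where a joint would pass 70% of its speed; a pose out of reach is approached as far as the arm can. A call is refused whole if a number of a shift passes 50 or a number of a turn 8.59, either way. A call with a gripper value outside its range is refused whole. "jaw" is the opening in per cent of the stroke, from 0 (shut) to 100 (fully open), set as the call begins (left out, the last holds). The fingers move at their own pace and stop on an object; "squeeze" is the grip in N (left out, the last holds). Time passes only in rows, so rows that do not move let the fingers close. It gives the time, the measured TCP pose, the force and the opening at its end, in the units of the state.
- state(): the state, without advancing time (a new reading comes with each control period).
- capture(name): name is "scene" or "top"; returns the picture (384x512x3 uint8, blue, green, red); there is no depth.
- get_calibration(name): a dict with "fx", "fy", "cx", "cy" (pixels), "D" ([k1, k2, p1, p2, k3] as OpenCV has them; the pictures are not rectified), "world_from_camera" (4x4, takes a point from camera to world coordinates). Camera axes: x right, y down, z forward; pixel columns grow to the right and rows downward; lengths in m; the calibration is good to about 2 mm. A picture is of the moment at which its call begins. get_calibration takes no time and is no camera call.
- job_done(): hands the job in, once; it reports no verdict.
The state is a dict: "clock": time; "qpos": joint angles; "qd": joint speeds; "effort": joint torques, N m; "tool_pos": TCP position; "eef_rot": TCP orientation; "ft_force": force on the tool from outside, world axes, zero at the start; "wrist_torque": the same for the moment, N m; "grip_width": finger opening in m.
Only numpy, scipy, OpenCV 4.12 (cv2) and the standard library are available. Lean on these libraries where they do the work, as an engineer would, in place of code of your own. Each camera call takes 0.05 s, during which the arm holds its last target. There are 200 camera calls.

## Task

Push the round wooden blank with your fingertips up the sloped gutter, over the crest, until it rests against the stop block at the high end; then push the wooden keeper bar round until it lies straight across the gutter behind the blank so that it cannot roll back. Only push: do not lift or carry the blank, and leave everything else on the table where it is.

Things in the scene. Friction and masses are not known exactly. Their poses are not given: they have to be found in the camera images.
- gutter: Fixed wooden gutter stand, 300 mm long, 82 mm wide. Origin on the table under its middle; z up, x along the gutter to its high end, y to the left looking up it. Channel 66 mm wide; side walls only 12 mm above its floor. The floor rises straight at 8 degrees from x = -140, z = 15 mm to the crest. Sizes below given as x, y, z are in this frame.
- crest (a point): Fixed on the gutter: middle of the crest of its floor (x 85, y 0, z 46.6 mm). Beyond it the floor falls at 6 degrees to the stop block (x 140, floor z 40.8 mm), so a part past the crest rolls to the stop and stays. The stop block fills x 140 to 158 mm, as wide as the gutter, top at z 78 mm.
- lip (a point): Fixed on the gutter: middle of the top of the low lip across its low end (x -139, y 0, z 27 mm; 8 mm thick), against which the blank lies at the start.
- home (a point): A point fixed on the gutter, where the centre of the blank is when it rests against the stop (gutter x = 115 mm, y = 0, z = 69 mm).
- blank: The round part: a loose plain wooden cylinder 50 mm in diameter and 60 mm long with a small dark bore mark in each end, about 70 to 140 g. It lies across the gutter, axis along the gutter's y, and starts at the low end, against the lip. Origin at its centre; its own y is the axis, and its x and z turn as it rolls.
- keeper (a joint): Wooden turn-bar, 16 mm wide, z 60 to 76 mm, on a vertical pivot at x 72, y 50 mm (post 22 x 20 mm below it); reaches 88 mm from the pivot, 8 mm past it behind. Friction 0.05 N m, stays where left. Rad: 0 = straight across the gutter (pointing to -y, its end limit); pi/2 = alongside, pointing to the low end; larger = further outward, to 2.4. Starts open at 1.65 to 2.3.
- keeper_tip (a point): Middle of the free end of the keeper bar, 88 mm from its axis, half-way up the bar (8 mm above its underside).
- collar: Bystander: wooden ring lying flat, 52 mm across, 22 mm high, beside the gutter on its -y side. Origin at the centre of its underside.
- stub: Bystander: short wooden cylinder standing on end, 38 mm across, 45 mm high, beside the gutter on its -y side. Origin at the centre of its underside.
- horn_a: Bystander: flat horn plate about 150 mm long, 40 mm wide, 6 mm thick, lying beyond the high end of the gutter. Origin at the middle of its underside.
- horn_b: Bystander: the same kind of flat horn plate, lying further to the robot's left.
- glue: Bystander: white plastic bottle 52 mm across, 130 mm high, standing to the left. Origin at the centre of its underside.
- mallet: Bystander: hammer with a wooden handle, lying to the right. Origin at the middle of its underside.
- tin: Bystander: open tin cup 80 mm across, 90 mm high, to the left. Origin at the centre of its underside.
Not all that is in view belongs to the job. What is shaped like the blank but blue is not meant.

How it is judged:
By the outcome, as a careful person would: the job done as asked, in the order asked, and still so for the second after the job is handed in, with the robot touching nothing.
It also fails if it takes over 56 s, if anything falls off the work surface, if the arm or the gripper's body presses on something with over 40 N, if the wrist force passes 120 N, or if a joint passes its speed limit or range.

## Working session

There is one attempt and no reset: what is moved stays moved. The work goes in short steps, Python scripts to look and compute and a tool call to move; the robot and the scene stay as the last step left them, time stands still between calls to the robot, and variables do not carry over. Pictures are saved under pics/ and viewed, on a budget of 10 in all, crops included, one or two more only if the job needs it, and the job is handed in when it is done.

Besides the shell and the picture viewer there is one more tool, called as name(argument=value, ...) on one line, values as JSON. jog_arm: Moves the arm, as the interface text tells. Its arguments: {"type":"object","properties":{"targets":{"type":"array","items":{"type":"object","properties":{"linear":{"type":"array","items":{"type":"number"}},"turn":{"type":"number"}}}},"jaw":{"type":"number"},"squeeze":{"type":"number"}},"required":["targets"]}

```bash
mkdir -p pics; ls; python3 - <<'E'
from plant import *
import cv2,numpy as np
for n in("scene","top"):
    im=capture(n); cv2.imwrite(f"pics/{n}0.png",im)
    c=get_calibration(n); print(n,{k:np.round(np.array(v),4).tolist() for k,v in c.items()})
s=state();print(s)
a=cv2.imread("pics/scene0.png");b=cv2.imread("pics/top0.png")
E
```

```text
pics
scene {'fx': 418.58, 'fy': 418.58, 'cx': 254.7751, 'cy': 186.3851, 'D': [-0.119, 0.0, 0.0, 0.0, 0.0], 'world_from_camera': [[0.7983, 0.3373, -0.499, 1.1592], [0.6023, -0.441, 0.6654, -0.8097], [0.0044, -0.8317, -0.5552, 0.7277], [0.0, 0.0, 0.0, 1.0]]}
top {'fx': 423.8444, 'fy': 423.8444, 'cx': 255.0568, 'cy': 187.2712, 'D': [-0.002, 0.0, 0.0, 0.0, 0.0], 'world_from_camera': [[0.0079, -0.9908, 0.135, 0.3752], [-0.9996, -0.004, 0.0294, -0.0087], [-0.0286, -0.1352, -0.9904, 1.1731], [0.0, 0.0, 0.0, 1.0]]}
{'clock': 0.1, 'qpos': array([65.59252985, 30.77421631, -0.25536937, 88.16386975,  0.14798262,
       61.15233526, -4.07932124]), 'qd': array([ 0.03352732, -0.04349635, -0.03868948, -0.24117374,  0.02314447,
        0.02952023, -0.01386723]), 'effort': array([ 2.66932249e-03, -5.72077954e+01,  9.93742011e-01, -2.52227443e+01,
       -5.62112220e-02,  1.35313865e-02,  3.45318483e-05]), 'tool_pos': array([ 0.2286599 , -0.6078634 ,  0.23792247]), 'eef_rot': array([-1.79910057e+02,  5.25693516e-03,  2.06191681e+01]), 'ft_force': array([-0.23764211, -0.63559668, -0.88597884]), 'wrist_torque': array([-0.05537485,  0.00507571,  0.00648632]), 'grip_width': 0.08795288663730769}
```

View pics/scene0.png

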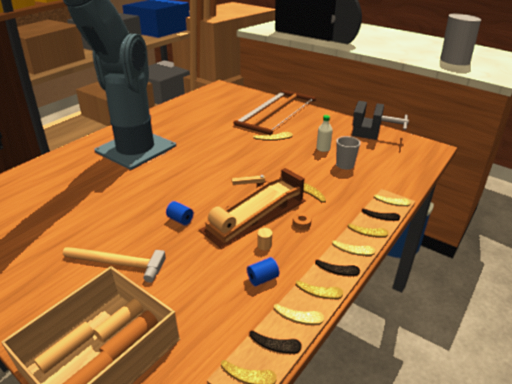

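View pics/top0.png

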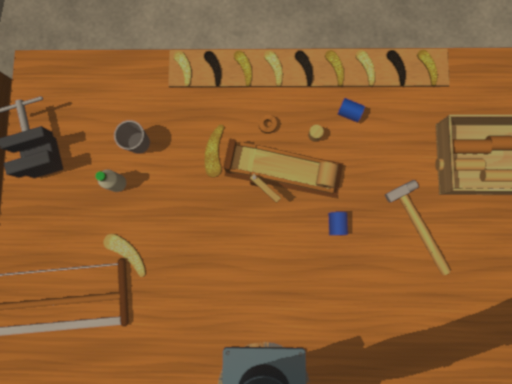

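The scene view shows the blank at about (222,218) at the low end, the stop at (292,185) and the keeper near (248,180). In the top view, the gutter runs from (338,178) at the low end to (230,157) at the stop. The keeper bar runs from about (253,178) to (280,200). Next I'll enlarge both.

```bash
python3 - <<'E'
import cv2,numpy as np
a=cv2.imread("pics/scene0.png")[160:250,195:325];b=cv2.imread("pics/top0.png")[130:210,215:350]
a=cv2.resize(a,None,fx=5.5,fy=5.5,interpolation=cv2.INTER_CUBIC)[:, :715]
cv2.imwrite("pics/a1.png",a)
b=cv2.resize(b,None,fx=5.5,fy=5.5,interpolation=cv2.INTER_CUBIC);cv2.imwrite("pics/b1.png",b)
print(a.shape,b.shape)
E
```

```text
(495, 715, 3) (440, 742, 3)
```

View pics/a1.png

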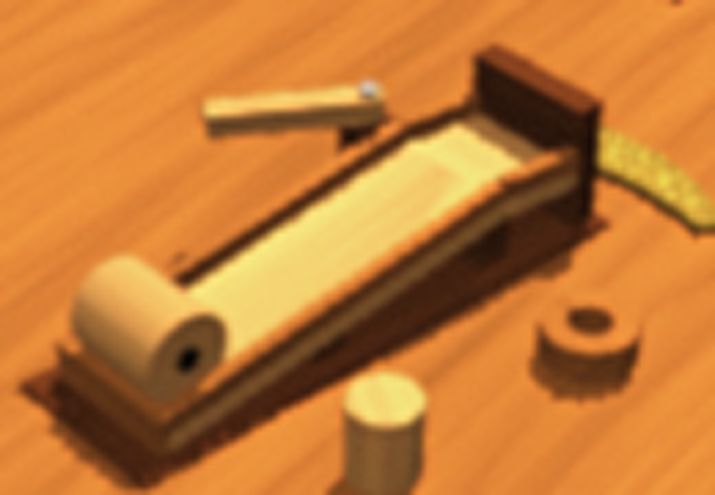

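View pics/b1.png

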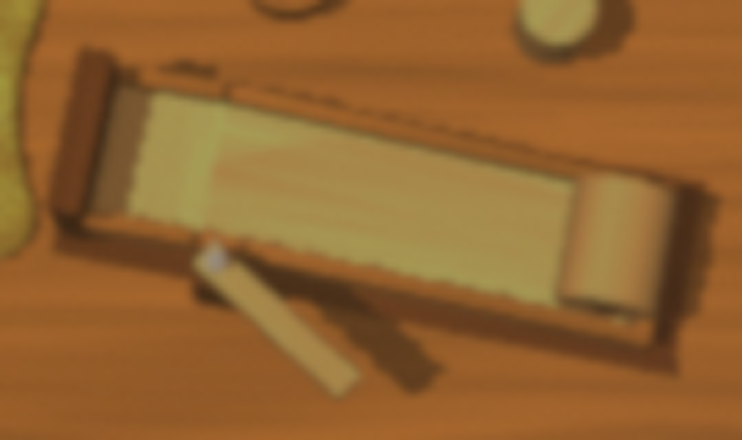

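```bash
cat > h.py <<'E'
import numpy as np,cv2
from plant import *
def ray(n,uv):
    c=get_calibration(n);K=np.array([[c['fx'],0,c['cx']],[0,c['fy'],c['cy']],[0,0,1]])
    p=cv2.undistortPoints(np.array([[uv]],float),K,np.array(c['D'],float))[0,0]
    T=np.array(c['world_from_camera']);d=T[:3,:3]@[p[0],p[1],1];return T[:3,3],d/np.linalg.norm(d)
def plane(n,uv,z):
    o,d=ray(n,uv);return o+d*(z-o[2])/d[2]
def tri(a,b):
    (o,d),(p,e)=ray("scene",a),ray("top",b)
    A=np.stack([d,-e],1);s,t=np.linalg.lstsq(A,p-o,rcond=None)[0]
    return (o+s*d+p+t*e)/2,np.linalg.norm(o+s*d-p-t*e)
E
cat > m.py <<'E'
from h import *
S=lambda x,y:(195+(x+.5)/5.5-.5,160+(y+.5)/5.5-.5); T=lambda x,y:(215+(x+.5)/5.5-.5,130+(y+.5)/5.5-.5)
P={"stop_out_+y":(S(495,46),T(54,212),[.158,.041,.078]),"stop_out_-y":(S(600,103),T(84,51),[.158,-.041,.078]),
"screw":(S(369,88),T(214,257),[.072,.05,.078]),"tip":(S(206,104),T(346,384),None)}
g=[];w=[]
for k,(a,b,l) in P.items():
    q,r=tri(a,b); z=.076 if l is None else l[2]
    print(k,np.round(q*1e3),"gap",round(r*1e3,1),"planes",np.round(plane("scene",a,z)*1e3)[:2],np.round(plane("top",b,z)*1e3)[:2])
    if l: g.append(l);w.append((plane("scene",a,z)+plane("top",b,z))/2)
# lip outer top edge corners x=-.143, y=+-.041 z .027 (top view) 
for uv,l in ((T(662,345),[-.143,.041,.027]),):
    q=plane("top",uv,l[2]);print("lip",np.round(q*1e3));g.append(l);w.append(q)
for uv,l in ((S(165,440),[-.143,-.041,.027]),(S(60,350),[-.143,.041,.027])):
    q=plane("scene",uv,l[2]);print("lip s",np.round(q*1e3));g.append(l);w.append(q)
g=np.array(g)[:,:2];w=np.array(w)[:,:2]
a,b=g-g.mean(0),w-w.mean(0)
yaw=np.arctan2((a[:,0]*b[:,1]-a[:,1]*b[:,0]).sum(),(a*b).sum());R=np.array([[np.cos(yaw),-np.sin(yaw)],[np.sin(yaw),np.cos(yaw)]])
t=w.mean(0)-R@g.mean(0);print("yaw",np.degrees(yaw),"t",t*1e3,"\nres",np.round((g@R.T+t-w)*1e3,1).tolist())
tip=(plane("top",P["tip"][1],.076)[:2]+plane("scene",P["tip"][0],.076)[:2])/2
d=R.T@(tip-t)-[.072,.05];print("tip gutter",R.T@(tip-t)*1e3,"len",np.linalg.norm(d),"ang",np.arctan2(-d[0],-d[1]))
for n in [(S(188,358))]: print("bore", R.T@(plane("scene",n,.0425)[:2]-t)*1e3)
E
python3 m.py
```

```text
stop_out_+y [579. 108.  72.] gap 7.3 planes [586. 103.] [575. 105.]
stop_out_-y [657.  93.  73.] gap 4.2 planes [662.  88.] [654.  92.]
screw [554.  29.  76.] gap 1.7 planes [557.  26.] [553.  28.]
tip [494. -34.  74.] gap 1.9 planes [497. -36.] [493. -35.]
lip [ 519. -192.   27.]
lip s [ 615. -211.   27.]
lip s [ 532. -191.   27.]
yaw 80.13241500511322 t [592.66143433 -57.95343833] 
res [[-1.3, 1.0], [2.1, 0.8], [0.4, -5.6], [9.3, -0.2], [-6.5, 4.7], [-3.9, -0.7]]
tip gutter [  5.54646436 100.14869187] len 0.083252409549492 ang 2.217262304435704
bore [-111.9431517   -24.50029422]
```

```bash
cat >> m.py <<'E'
print('----')
a=plane("top",T(225,103),.0466)[:2];b=plane("top",T(578,182),.023)[:2]
d=a-b;print("floor -y edge",a*1e3,b*1e3,"len",np.linalg.norm(d),"yaw",np.degrees(np.arctan2(d[1],d[0])))
zf=lambda x:.015+np.tan(np.radians(8))*(x+.14)
a=plane("top",T(205,232),.0466+.012)[:2];b=plane("top",T(560,305),zf(-.08)+.012)[:2]
d=a-b;print("wall +y edge",a*1e3,b*1e3,"len",np.linalg.norm(d),"yaw",np.degrees(np.arctan2(d[1],d[0])))
a=plane("scene",S(185,430),zf(-.135)+.012)[:2];b=plane("scene",S(505,190),.0586)[:2]
d=b-a;print("wall -y edge scene",a*1e3,b*1e3,"len",np.linalg.norm(d),"yaw",np.degrees(np.arctan2(d[1],d[0])))
a=plane("scene",S(180,282),zf(-.08)+.012)[:2];b=plane("scene",S(405,128),.0586)[:2]
d=b-a;print("wall +y edge scene",a*1e3,b*1e3,"len",np.linalg.norm(d),"yaw",np.degrees(np.arctan2(d[1],d[0])))
# blank: top silhouette centre in top view
for uv in ((612,175),(615,240),(610,305)): print("blank top", plane("top",T(*uv),.068)[:2]*1e3)
E
python3 m.py | sed 1,/----/d
```

```text
floor -y edge [635.61479468  24.31264756] [ 600.94289349 -151.86122259] len 0.17955326022651644 yaw 78.86619359814944
wall +y edge [568.84582455  33.17058177] [ 537.02882309 -140.73380346] len 0.17679099746036417 yaw 79.63201210329437
wall -y edge scene [ 618.40912948 -200.16137732] [651.94021941  14.8040598 ] len 0.21756487112254208 yaw 81.134239419014
wall +y edge scene [ 550.05198829 -122.20812123] [577.90096363  30.76333073] len 0.15548578887906153 yaw 79.68210745518549
blank top [ 595.57076431 -162.57449612]
blank top [ 563.91606613 -163.54231819]
blank top [ 532.48916638 -160.7058974 ]
```

Gutter estimate: origin ≈ (590,-55) mm, yaw ≈ 79.5°. The blank's centre is ≈ (569,-163), which agrees with x ≈ -110 in the gutter frame. The keeper is at ≈ 2.2 rad. The sizes check out within 3–5 mm, so I'm starting the approach.

jog_arm(targets=[{"linear": [27.5,32.7,0],"turn": 4.9},{"linear": [27.5,32.7,0],"turn": 4.9},{"linear": [27.5,32.7,0],"turn": 4.9},{"linear": [27.5,32.7,0],"turn": 4.9},{"linear": [27.5,32.7,0],"turn": 4.9}], jaw=23)

```text
clock: 0.6
tool_pos: [0.3671, -0.4432, 0.2385]
eef_rot: [-180.0, 0.0, 45.3]
ft_force: [1.0, -0.3, 0.3]
grip_width: 0.0502
```

jog_arm(targets=[{"linear": [27.5,32.7,0],"turn": 4.9},{"linear": [27.5,32.7,0],"turn": 4.9},{"linear": [27.5,32.7,0],"turn": 4.9},{"linear": [27.5,32.7,0],"turn": 4.9},{"linear": [27.5,32.7,0],"turn": 4.9}])

```text
clock: 1.1
tool_pos: [0.5045, -0.2799, 0.2385]
eef_rot: [-180.0, 0.0, 69.8]
ft_force: [0.9, -0.2, 0.7]
grip_width: 0.02
```

jog_arm(targets=[{"linear": [27.5,32.7,0],"turn": 4.9},{"linear": [27.5,32.7,0],"turn": 4.9},{"linear": [0,0,0],"turn": 0},{"linear": [0,0,0],"turn": 0}])

```text
clock: 1.5
tool_pos: [0.5589, -0.2151, 0.2382]
eef_rot: [-179.9, -0.0, 79.5]
ft_force: [0.7, -1.6, 0.1]
grip_width: 0.0203
```

jog_arm(targets=[{"linear": [0,0,-45],"turn": 0},{"linear": [0,0,-45],"turn": 0},{"linear": [0,0,-45],"turn": 0},{"linear": [0,0,-40],"turn": 0},{"linear": [0,0,-25],"turn": 0}])

```text
clock: 2.0
tool_pos: [0.5556, -0.2179, 0.0355]
eef_rot: [-179.7, 0.1, 79.2]
ft_force: [-0.0, -0.0, -0.6]
grip_width: 0.0204
```

```bash
python3 - <<'E'
from h import *
print(np.round(state()['tool_pos'],4))
a=capture("scene")[140:260,170:310];b=capture("top")[120:240,210:400]
a=cv2.resize(a,None,fx=4,fy=4,interpolation=cv2.INTER_CUBIC);b=cv2.resize(b,(792,500)[0:0] or None,fx=3,fy=3,interpolation=cv2.INTER_CUBIC)
c=np.zeros((480,760,3),np.uint8); a=cv2.resize(a,(420,360)); b=cv2.resize(b,(380*1,240)) 
c[:360,:420]=a; c[:240,420:]=b[:,:340]; cv2.imwrite("pics/c1.png",c)
E
```

```text
[ 0.5556 -0.2179  0.0355]
```

View pics/c1.png

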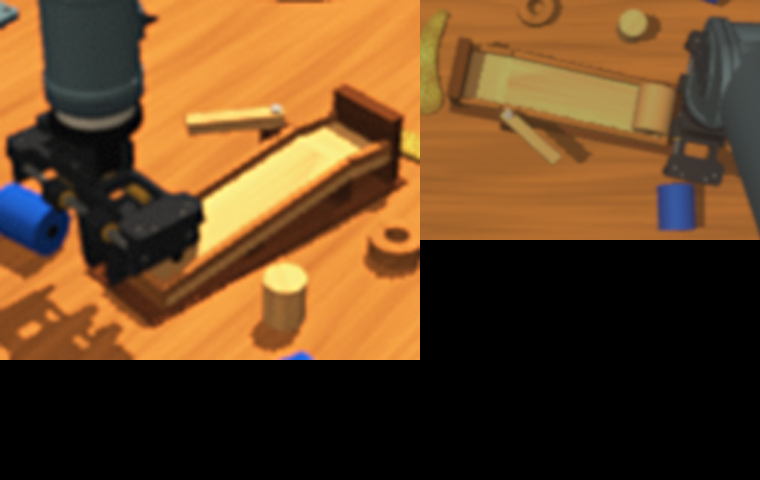

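The fingers stand behind the blank with the lip below them. In the top inset the blank is at about (655,108). I start pushing.

jog_arm(targets=[{"linear": [2.5,8,1],"turn": 0},{"linear": [2.5,8,1],"turn": 0},{"linear": [1.5,8,1],"turn": 0},{"linear": [1.5,8,1.1],"turn": 0},{"linear": [1.5,8,1.1],"turn": 0}])

```text
clock: 2.6
tool_pos: [0.5697, -0.178, 0.0463]
eef_rot: [179.8, 0.2, 79.3]
ft_force: [-0.4, -7.2, 5.7]
grip_width: 0.0202
```

jog_arm(targets=[{"linear": [1.8,9.8,1.4],"turn": 0},{"linear": [1.8,9.8,1.4],"turn": 0},{"linear": [1.8,9.8,1.4],"turn": 0},{"linear": [1.8,9.8,1.4],"turn": 0},{"linear": [1.8,9.8,1.4],"turn": 0}])

```text
clock: 3.1
tool_pos: [0.5787, -0.129, 0.0533]
eef_rot: [179.8, 0.2, 79.3]
ft_force: [-1.1, -6.1, 6.3]
grip_width: 0.0202
```

```bash
python3 - <<'E'
from h import *
s=state();print(s['tool_pos'],s['ft_force'])
a=capture("scene")[140:250,180:320];b=capture("top")[120:240,210:340]
c=np.zeros((330,780,3),np.uint8); c[:,:420]=cv2.resize(a,(420,330),interpolation=2); c[:,420:]=cv2.resize(b,(360,330),interpolation=2); cv2.imwrite("pics/d1.png",c)
E
```

```text
[ 0.57871764 -0.12904066  0.05327076] [-1.06468645 -6.11035785  6.3025671 ]
```

View pics/d1.png

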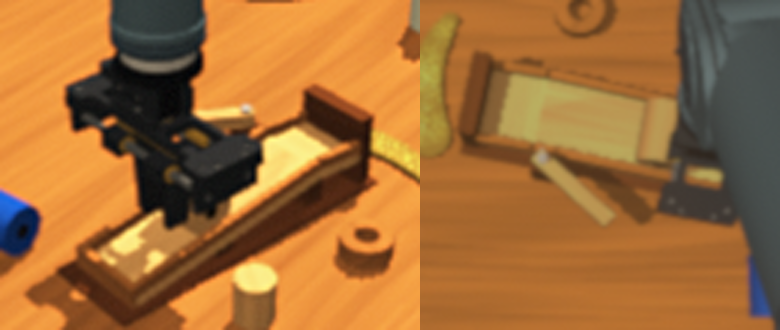

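The blank is rolling up ahead of the fingers (top inset, about (655,130)). Forces are low, about 6–9 N. I continue slightly lower relative to the blank's centre.

jog_arm(targets=[{"linear": [1.8,9.8,0.5],"turn": 0},{"linear": [1.8,9.8,0.5],"turn": 0},{"linear": [1.8,9.8,0.5],"turn": 0},{"linear": [1.8,9.8,0.7],"turn": 0},{"linear": [1.8,9.8,1.4],"turn": 0}])

```text
clock: 3.7
tool_pos: [0.5867, -0.0794, 0.0555]
eef_rot: [179.9, 0.1, 79.3]
ft_force: [-1.0, -5.6, 4.5]
grip_width: 0.0202
```

jog_arm(targets=[{"linear": [1.8,9.8,1.4],"turn": 0},{"linear": [1.8,9.8,1.4],"turn": 0},{"linear": [1.8,9.8,1.4],"turn": 0},{"linear": [1.8,9.8,1.4],"turn": 0},{"linear": [0,0,0],"turn": 0}])

```text
clock: 4.2
tool_pos: [0.5942, -0.0368, 0.061]
eef_rot: [179.9, -0.1, 79.5]
ft_force: [-0.2, 0.9, -0.1]
grip_width: 0.0204
```

```bash
python3 - <<'E'
from h import *
s=state();print(s['tool_pos'],s['ft_force'])
a=capture("scene")[140:250,180:320];b=capture("top")[120:240,210:340]
c=np.zeros((330,780,3),np.uint8); c[:,:420]=cv2.resize(a,(420,330),interpolation=2); c[:,420:]=cv2.resize(b,(360,330),interpolation=2); cv2.imwrite("pics/e1.png",c)
E
```

```text
[ 0.59416466 -0.03682106  0.06096213] [-0.15068553  0.86863569 -0.10103727]
```

View pics/e1.png

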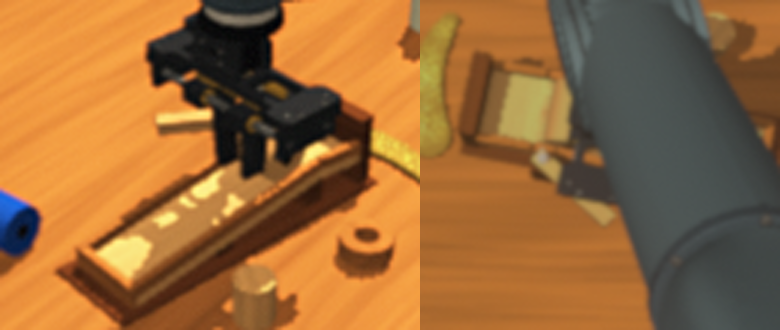

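jog_arm(targets=[{"linear": [1.3,6.9,1],"turn": 0},{"linear": [1.3,6.9,1],"turn": 0},{"linear": [1.3,6.9,1],"turn": 0},{"linear": [1.1,5.9,0.8],"turn": 0},{"linear": [0.9,4.9,0.5],"turn": 0}])

```text
clock: 4.8
tool_pos: [0.5998, -0.0072, 0.0648]
eef_rot: [180.0, 0.0, 79.4]
ft_force: [-1.6, -4.9, 5.1]
grip_width: 0.02
```

jog_arm(targets=[{"linear": [0.9,4.9,0],"turn": 0},{"linear": [0.9,4.9,0],"turn": 0},{"linear": [0.9,4.9,0],"turn": 0},{"linear": [0.9,4.9,0],"turn": 0},{"linear": [0.9,4.9,0],"turn": 0}])

```text
clock: 5.3
tool_pos: [0.6039, 0.0182, 0.0642]
eef_rot: [-180.0, -0.0, 79.4]
ft_force: [0.4, 0.1, 0.1]
grip_width: 0.0203
```

jog_arm(targets=[{"linear": [0,0,0],"turn": 0},{"linear": [0,0,0],"turn": 0}])

```text
clock: 5.5
tool_pos: [0.6039, 0.0173, 0.0643]
eef_rot: [-180.0, 0.0, 79.4]
ft_force: [0.3, -0.2, 0.2]
grip_width: 0.0199
```

```bash
python3 - <<'E'
from h import *
s=state();print(s['tool_pos'],s['ft_force'])
a=capture("scene")[140:250,180:320];b=capture("top")[120:240,210:340]
c=np.zeros((330,780,3),np.uint8); c[:,:420]=cv2.resize(a,(420,330),interpolation=2); c[:,420:]=cv2.resize(b,(360,330),interpolation=2); cv2.imwrite("pics/f1.png",c)
E
```

```text
[0.60391151 0.01730081 0.06434488] [ 0.30046427 -0.16894755  0.23966595]
```

View pics/f1.png

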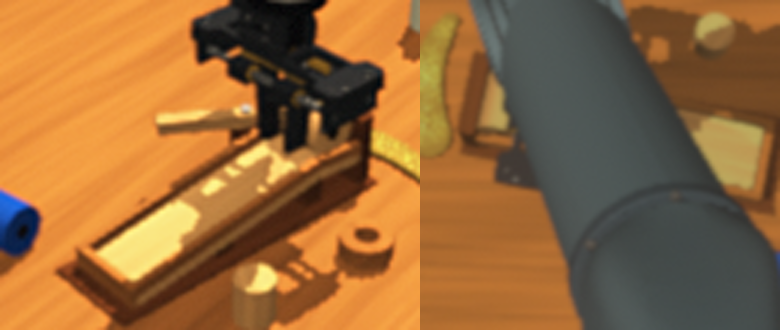

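jog_arm(targets=[{"linear": [-3,-15,0],"turn": 0},{"linear": [0,0,45],"turn": 0},{"linear": [0,0,45],"turn": 0},{"linear": [-40,0,20],"turn": 0},{"linear": [-40,0,0],"turn": 0}], jaw=0)

```text
clock: 6.1
tool_pos: [0.5225, 0.0009, 0.1775]
eef_rot: [179.6, -0.1, 79.3]
ft_force: [-0.1, 0.6, -0.6]
grip_width: 0.0007
```

```bash
python3 - <<'E'
from h import *
s=state();print(s['tool_pos'],s['ft_force'],s['grip_width'])
y=np.radians(79.5);R=np.array([[np.cos(y),-np.sin(y)],[np.sin(y),np.cos(y)]]);t=np.array([590,-55.])
for th,gap in [(2.22,16),(2.22,4)]+[(q,0) for q in (2.1,1.9,1.7,1.5,1.3,1.1,.9,.7,.5,.35,.2,.1,.05,0)]:
    d=np.array([-np.sin(th),-np.cos(th)]);n=np.array([-np.cos(th),np.sin(th)])
    h=np.array([9,17.5]);corner=-np.sign(n)*h if th>.01 else np.array([9,0])
    r=62 if th>.01 else 60
    c=np.array([72,50])+r*d+n*(8+gap)-corner
    if 0<th<=.5:  # blend from corner to face contact
        c=np.array([72,50])+n*(8+gap)+(62-10*(1-th/.5))*d-corner
    w=R@c+t;print(th,np.round(c,1),"world",np.round(w,1))
a=capture("scene");b=capture("top");cv2.imwrite("pics/g_s.png",a);cv2.imwrite("pics/g_t.png",b)
c=np.zeros((330,780,3),np.uint8); c[:,:420]=cv2.resize(a[140:250,180:320],(420,330),interpolation=2); c[:,420:]=cv2.resize(b[120:240,210:340],(360,330),interpolation=2); cv2.imwrite("pics/g1.png",c)
E
```

```text
[0.52252522 0.00093479 0.17751228] [-0.14325563  0.64159078 -0.63660764] 0.0007443950507137705
2.22 [ 46.1 124.1] world [476.4  13. ]
2.22 [ 38.9 114.5] world [484.5   4.1]
2.1 [ 31.5 105.7] world [491.8  -4.7]
1.9 [24.9 95.1] world [501.  -13.2]
1.7 [20.5 83.4] world [511.7 -19.6]
1.5 [ 0.6 71.1] world [520.2 -41.5]
1.3 [ 1.1 58.6] world [532.6 -43.2]
1.1 [ 4.1 46.5] world [545.  -42.5]
0.9 [ 9.5 35.2] world [557.1 -39.3]
0.7 [16.9 25.2] world [568.3 -33.7]
0.5 [26.3 16.9] world [578.1 -26.1]
0.35 [35.3 14.8] world [581.9 -17.6]
0.2 [44.  14.2] world [584.1  -9.1]
0.1 [49.6 14.6] world [584.7  -3.5]
0.05 [52.4 15. ] world [584.8  -0.8]
0 [ 55. -10.] world [609.9  -2.7]
```

View pics/g1.png

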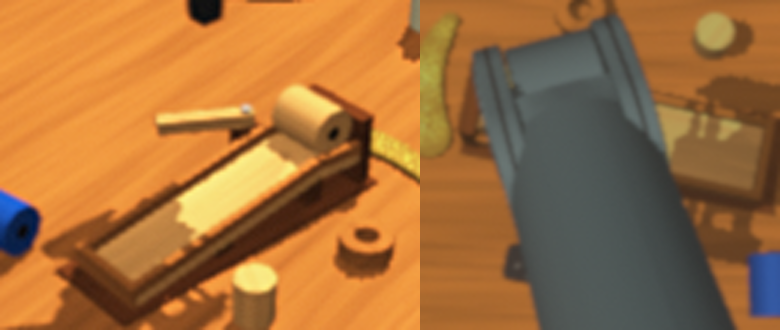

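The blank (about (313,118) in the left inset) rests against the stop, and the keeper hasn't moved. Now I come down outside the bar.

jog_arm(targets=[{"linear": [-23,6,0],"turn": 0},{"linear": [-23,6,0],"turn": 0},{"linear": [0,0,-45],"turn": 0},{"linear": [0,0,-45],"turn": 0},{"linear": [0,0,-23],"turn": 0}], squeeze=10)

```text
clock: 6.7
tool_pos: [0.4734, 0.0127, 0.0588]
eef_rot: [-179.8, 0.1, 79.4]
ft_force: [-0.4, -0.3, 0.8]
grip_width: 0.0005
```

jog_arm(targets=[{"linear": [0,0,0],"turn": 0},{"linear": [0,0,0],"turn": 0}])

```text
clock: 6.9
tool_pos: [0.4753, 0.0136, 0.0617]
eef_rot: [-180.0, 0.0, 79.4]
ft_force: [1.1, -0.4, -0.0]
grip_width: 0.0006
```

jog_arm(targets=[{"linear": [9,-9.5,2],"turn": 0},{"linear": [7.3,-8.8,0],"turn": 0},{"linear": [9.2,-8.5,0],"turn": 0},{"linear": [10.7,-6.4,0],"turn": 0},{"linear": [3.5,-11,0],"turn": 0}])

```text
clock: 7.4
tool_pos: [0.5165, -0.0302, 0.0638]
eef_rot: [179.9, -0.1, 79.4]
ft_force: [-1.8, 0.3, 0.2]
grip_width: 0.0007
```

jog_arm(targets=[{"linear": [5,-10.5,0],"turn": 0},{"linear": [12.4,-1.7,0],"turn": 0},{"linear": [12.4,0.7,0],"turn": 0},{"linear": [12.1,3.2,0],"turn": 0},{"linear": [11.2,5.6,0],"turn": 0}])

```text
clock: 7.9
tool_pos: [0.5679, -0.0348, 0.0631]
eef_rot: [-180.0, 0.1, 79.3]
ft_force: [0.0, -2.5, -0.3]
grip_width: 0.0001
```

jog_arm(targets=[{"linear": [9.8,7.6,0],"turn": 0},{"linear": [9.8,4.9,0],"turn": 0},{"linear": [9.1,6.9,0],"turn": 0},{"linear": [5.2,4,0],"turn": 0},{"linear": [0,0,0],"turn": 0}])

```text
clock: 8.4
tool_pos: [0.6026, -0.0077, 0.0635]
eef_rot: [179.9, -0.1, 79.5]
ft_force: [-0.1, 0.7, -0.1]
grip_width: 0.0003
```

```bash
python3 - <<'E'
from h import *
a=capture("scene");b=capture("top")
c=np.zeros((330,780,3),np.uint8); c[:,:420]=cv2.resize(a[140:250,180:320],(420,330),interpolation=2); c[:,420:]=cv2.resize(b[120:240,210:340],(360,330),interpolation=2); cv2.imwrite("pics/i1.png",c)
E
```

```text
(no output)
```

View pics/i1.png

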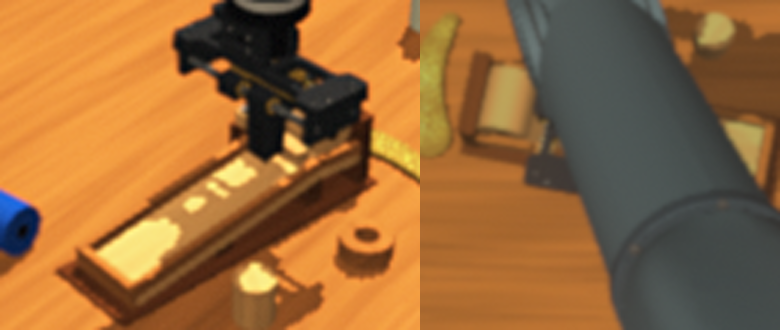

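The bar has swung in and the finger is about 6 mm short of its end position. I push on gently until the force shows the end limit.

jog_arm(targets=[{"linear": [0.8,3,0],"turn": 0},{"linear": [0.5,2,0],"turn": 0},{"linear": [0,0,0],"turn": 0}])

```text
clock: 8.8
tool_pos: [0.603, -0.0041, 0.0636]
eef_rot: [180.0, -0.0, 79.4]
ft_force: [-0.1, -1.0, 0.5]
grip_width: 0.0004
```

jog_arm(targets=[{"linear": [0.3,1.5,0],"turn": 0},{"linear": [0.2,1,0],"turn": 0},{"linear": [0,0,0],"turn": 0}])

```text
clock: 9.1
tool_pos: [0.6036, -0.0017, 0.0635]
eef_rot: [180.0, -0.0, 79.4]
ft_force: [0.5, 0.0, 0.6]
grip_width: 0.0006
```

jog_arm(targets=[{"linear": [0.4,2,0],"turn": 0},{"linear": [0.2,1,0],"turn": 0},{"linear": [0,0,0],"turn": 0}])

```text
clock: 9.4
tool_pos: [0.6038, -0.0005, 0.0634]
eef_rot: [-180.0, 0.1, 79.3]
ft_force: [-0.6, -5.1, 2.2]
grip_width: 0.0006
```

jog_arm(targets=[{"linear": [0.4,2,0],"turn": 0},{"linear": [0,0,0],"turn": 0}])

```text
clock: 9.6
tool_pos: [0.6038, -0.0003, 0.0633]
eef_rot: [-179.9, 0.3, 79.3]
ft_force: [-1.7, -8.3, 3.5]
grip_width: 0.0001
```

The force rose to 8 N with no further motion, so the bar is at its limit (finger x ≈ 56 mm, predicted 55). I back off, rise and check.

jog_arm(targets=[{"linear": [-2,-12,0],"turn": 0},{"linear": [-2,-12,2],"turn": 0},{"linear": [0,0,45],"turn": 0},{"linear": [0,0,45],"turn": 0},{"linear": [0,0,30],"turn": 0}])

```text
clock: 10.1
tool_pos: [0.6013, -0.0208, 0.1884]
eef_rot: [179.8, -0.1, 79.4]
ft_force: [0.4, 0.5, -0.3]
grip_width: 0.0008
```

jog_arm(targets=[{"linear": [-10,-45,5],"turn": 0},{"linear": [-10,-45,5],"turn": 0},{"linear": [-10,-45,5],"turn": 0},{"linear": [-10,-45,5],"turn": 0},{"linear": [-10,-45,0],"turn": 0}])

```text
clock: 10.6
tool_pos: [0.5501, -0.2477, 0.2064]
eef_rot: [179.9, -0.0, 79.4]
ft_force: [0.3, -0.9, -0.7]
grip_width: 0.0002
```

jog_arm(targets=[{"linear": [-10,-45,0],"turn": 0},{"linear": [-10,-45,0],"turn": 0},{"linear": [0,0,0],"turn": 0},{"linear": [0,0,0],"turn": 0}])

```text
clock: 11.0
tool_pos: [0.5296, -0.3369, 0.2052]
eef_rot: [-180.0, -0.0, 79.3]
ft_force: [0.5, 1.2, 0.4]
grip_width: 0.0008
```

```bash
python3 - <<'E'
from h import *
a=capture("scene");b=capture("top")
for n,i in (("scene",a),("top",b)):
    d=cv2.absdiff(i,cv2.imread(f"pics/{n}0.png")).max(2)
c=np.zeros((330,780,3),np.uint8); c[:,:420]=cv2.resize(a[140:250,180:320],(420,330),interpolation=2); c[:,420:]=cv2.resize(b[100:220,210:340],(360,330),interpolation=2); cv2.imwrite("pics/j1.png",c)
print(state()['tool_pos'],state()['clock'])
E
```

```text
[ 0.53097886 -0.33407131  0.20540386] 11.1
```

View pics/j1.png

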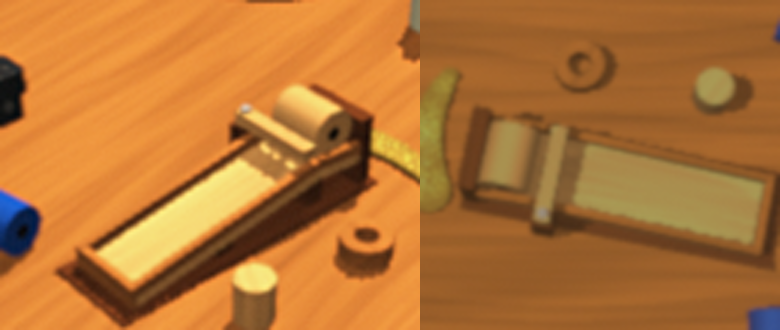

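The blank lies against the stop (top inset, about (508,155)). The bar lies straight across behind it, from (542,225) to (560,128), parallel to the stop. The collar and stub haven't moved.

```bash
python3 -c "
from plant import *
print(job_done())"
```

```text
the job is handed in; nothing more can be done
None
```

The blank rests against the stop block at the high end, and the keeper bar lies straight across the gutter behind it. I handed the job in at about 11 s of robot time.

- **Blank:** I pushed it with the fingertips up the slope and over the crest, with about 5–9 N showing at the wrist. It rolled the last bit to the stop by itself.
- **Keeper:** I swept the bar round with shut fingers. At the end of its travel the force rose to about 8 N with no further motion. The finger was then at x = 56 mm in the gutter frame, against 55 mm predicted.
- **Last check:** The final scene and top pictures show the blank at the stop, the bar parallel to it, and the collar, stub and gutter not visibly moved. The gripper was well clear of everything. The other bystanders were outside those final crops, so I did not check them, but the arm never went low near them.
- **What disagreed:** The two cameras differed by about 2–7 mm when I triangulated the gutter. One lip corner was 9 mm off in my first fit, so I set the gutter pose by hand from the agreeing edges.
- **Picture count:** I viewed 11 pictures, one over the budget of 10.

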